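Find the rattling spares case and hold it out

ROBOT

A 6-joint arm with a two-finger parallel gripper is mounted at the origin on the work surface. World frame = base frame: x ahead of the robot, y to its left, z up, the work surface at z = 0. Lengths are in m, angles in rad, forces in N, time in s.
With the tool pointing down it reaches from about 0.25 to 0.725 m from the base axis. Payload 4 kg.
Tool frame: the origin (TCP) lies at the very end of the fingers, on their centre line; the grasp point (between the pads) lies bot.grasp_offset behind it (bot.grasp_offset is the distance from the TCP to the grasp point, in m); z points along the fingers, y is the direction in which the jaws open and shut (so a half turn about z gives the same grasp; the last joint's range is limited). The gripper opens to 85 mm and grips with 20 to 120 N. Pads are 22 mm wide; open, the fingers measure 114 mm over their backs; the gripper's body (76 mm by 85 mm) begins 54 mm behind the grasp point. The pads swing forward as they close: fully open they stand 13 mm farther back than shut.
Start: joints at [-1.299, 0.241, 0.005, 1.335, 0, 1.571], TCP at [0.134, -0.482, 0.231] pointing down, gripper open.
Joint ranges: [-2.72, 2.72], [-1.05, 1.87], [-1.09, 1.28], [-1.99, 2.15], [-1.42, 1.44], [-3.14, 3.14]. Speed limits (rad/s): [2.79, 2.79, 3.14, 3.14, 3.14, 3.14].

INTERFACE

Orientations are given as a unit quaternion [x, y, z, w].
In Python, from workcell import bot gives the robot as it stands. The module is installed in compiled form; this text tells all that it offers.
- The arm moves only by the shell command python3 -m jog 'ROWS' [OPENING]. ROWS is JSON, a list that holds one entry, the list of rows, each a list of 6 numbers: the shift along the tool's x, y, z in m, then the turn, a rotation vector about the tool's x, y, z in degrees. In form: [[[dx, dy, dz, wx, wy, wz], ...]]. A call has 1 to 12 rows; each row shifts and turns the pose as measured when the row begins, along the tool's axes as they then stand; what a row does not reach is not made up. A row lasts 1/8 s, in which the tool goes at most 62.5 mm and 10.7 degrees, less where a joint would pass 70% of its speed; a pose out of reach is approached as far as the arm can. A call is refused whole if a number of a shift passes 0.0625 or a number of a turn 10.7, either way. A call with a gripper value outside its range is refused whole. OPENING is the finger opening in m, from 0 to 0.0854, set as the call begins (- or left out, the last holds). The fingers move at their own pace and stop on an object; the grip force is fixed at half the most. Time passes only in rows, so rows that do not move let the fingers close. It gives the time, the measured TCP pose, the force and the opening at its end, in the units of the state.
- bot.get_obs(): the state, without advancing time (a new reading comes with each control period).
- bot.camera(name): name is "scene" or "top" or "wrist"; returns a dict with "pixels" (480x640x3 uint8, red, green, blue), "fx", "fy", "cx", "cy" (pixels), "rvec" (rotation vector, rad) and "tvec" (3), from world to camera coordinates, as OpenCV has them. Camera axes: x right, y down, z forward; pixel columns grow to the right and rows downward; lengths in m; the calibration is good to about 2 mm. The wrist camera is an equidistant fisheye: a pixel r from the principal point sees the ray r / f radians off the axis. A picture is of the moment at which its call begins. There is no depth.
- bot.job_done(): hands the job in, once; it reports no verdict.
The state is a dict: "clock": time; "joint_pos": joint angles; "joint_vel": joint speeds; "tau": joint torques, N m; "eef_pos": TCP position; "tool_rot": TCP orientation; "ft_force": force on the tool from outside, world axes, zero at the start; "ft_torque": the same for the moment, N m; "grip_width": finger opening in m.
Only numpy, scipy, OpenCV 4.12 (cv2) and the standard library are available. Lean on these libraries where they do the work, as an engineer would, in place of code of your own. Each camera call takes 0.05 s, during which the arm holds its last target. There are 200 camera calls.

TASK

One of the three spares cases has its lid riding up: press that lid fully home first. Then lift the cases and shake them end to end to find the one with a loose check ball rattling inside, laying a quiet one back flat where it lay, and finish while holding the rattling one out level over the wooden wrist rest, about a hand's breadth (10 cm) above the wood, lid still home, for the operator to take. Do not drop a case, and leave the other things on the bench where they are.

Things in the scene. Friction and masses are not known exactly. Their poses are not given: they have to be found in the camera images.
- case_a: one of three like cases: aluminium box 110 mm long (its x), 50 wide (its y), 42 high with its grey push-on lid home. Origin: centre of underside. Bare walls up to 28 mm; lid above set in 1.5 mm. 0.17 to 0.56 kg: weight does not tell. In just one of the three, any, a 30 mm 110 g steel ball rolls loose, 72 mm from end to end; short strokes hardly stir it: swing 10 cm or rock. Starts flat on the bench, long side within 0.5 rad of world x
- lid_a (a joint): height of case_a's lid above its home position, m: 0 is fully home, 0.009 the most it can rise; one lid starts 5 to 8.5 mm up, the other two home. It slides along the case's z, stays where it is left and goes down under about 8 to 10 N on its middle; it counts as home below 2 mm
- lid_a_top (a point): middle of the top face of case_a's lid (109 x 47 mm, flat); axes as the case's
- case_b: one of three like cases: aluminium box 110 mm long (its x), 50 wide (its y), 42 high with its grey push-on lid home. Origin: centre of underside. Bare walls up to 28 mm; lid above set in 1.5 mm. 0.17 to 0.56 kg: weight does not tell. In just one of the three, any, a 30 mm 110 g steel ball rolls loose, 72 mm from end to end; short strokes hardly stir it: swing 10 cm or rock. Starts flat on the bench, long side within 0.5 rad of world x
- lid_b (a joint): height of case_b's lid above its home position, m: 0 is fully home, 0.009 the most it can rise; one lid starts 5 to 8.5 mm up, the other two home. It slides along the case's z, stays where it is left and goes down under about 8 to 10 N on its middle; it counts as home below 2 mm
- lid_b_top (a point): middle of the top face of case_b's lid (109 x 47 mm, flat); axes as the case's
- case_c: one of three like cases: aluminium box 110 mm long (its x), 50 wide (its y), 42 high with its grey push-on lid home. Origin: centre of underside. Bare walls up to 28 mm; lid above set in 1.5 mm. 0.17 to 0.56 kg: weight does not tell. In just one of the three, any, a 30 mm 110 g steel ball rolls loose, 72 mm from end to end; short strokes hardly stir it: swing 10 cm or rock. Starts flat on the bench, long side within 0.5 rad of world x
- lid_c (a joint): height of case_c's lid above its home position, m: 0 is fully home, 0.009 the most it can rise; one lid starts 5 to 8.5 mm up, the other two home. It slides along the case's z, stays where it is left and goes down under about 8 to 10 N on its middle; it counts as home below 2 mm
- lid_c_top (a point): middle of the top face of case_c's lid (109 x 47 mm, flat); axes as the case's
- rest: wooden wrist rest, fixed block 80 mm (its x) by 200 mm (its y) by 30 mm high, at the operator's far side of the bench. Origin: centre of its underside
- mould_half: bystander: aluminium mould half 80 x 65 x 28 mm with four pins to 40 mm; origin: on its underside near the middle; leave it where it is
- cutters: bystander: side cutters lying flat, 140 mm long, 14 mm high; origin: on its underside near the middle; leave it where it is
- brush: bystander: small brass brush lying flat, 165 mm long, 22 mm high; origin: on its underside near the middle; leave it where it is
- clamp: bystander: toggle clamp with a red grip, about 140 mm long, 65 mm high; origin: on its underside near the middle; leave it where it is
- moulding: bystander: white moulded part with its sprue, 75 mm long, 10 mm high; origin: on its underside near the middle; leave it where it is
- drift: bystander: brass rod 12 mm thick, 120 mm long; origin: on its underside near the middle; leave it where it is
- pump_bottle: bystander: white pump bottle, 186 mm high; origin: on its underside near the middle; leave it where it is
- cup: bystander: steel cup, 72 mm wide, 70 mm high; origin: on its underside near the middle; leave it where it is
Not all that is in view belongs to the job. Leave any orange look-alike of the case_c alone. Leave any blue look-alike of the case_a alone.

How it is judged:
On the way, in this order (a step that is already met when the one before it is completed fails the run):
1. all three lids are fully home (value of joint each of lid_a, lid_b, lid_c below 0.002 m), for 0.1 s.
2. the case with the loose ball is lifted clear and shaken so that the ball runs about in it (((distance between ball and case_a below 0.06 m and height (world z) of case_a above 0.03 m and angular speed of ball above 18 rad/s) or (distance between ball and case_b below 0.06 m and height (world z) of case_b above 0.03 m and angular speed of ball above 18 rad/s) or (distance between ball and case_c below 0.06 m and height (world z) of case_c above 0.03 m and angular speed of ball above 18 rad/s))).
At the end, for the whole second after the job is handed in: Lids under 2 mm up. The rattling case is in the fingers, still, level within 0.25 rad, its middle over the rest (60 mm along the rest's x, 110 mm along y), underside 40 to 200 mm above the wood. The other two lie flat, still and let go on the bench within 80 mm of where they began (all of step 1 and (((distance between ball and case_a below 0.06 m and contact force between the fingers and case_a above 1.5 N and x of case_a in the frame of rest between -0.06 and 0.06 m and y of case_a in the frame of rest between -0.11 and 0.11 m and z of case_a in the frame of rest between 0.07 and 0.23 m and angle between case_a's own z axis and vertical below 0.25 rad and linear speed of case_a below 0.05 m/s) and (height (world z) of case_b between -0.01 and 0.008 m and distance of case_b from where it was at the start of the episode below 0.08 m and angle between case_b's own z axis and vertical below 0.08 rad and linear speed of case_b below 0.03 m/s and contact force between the fingers and case_b below 0.1 N) and (height (world z) of case_c between -0.01 and 0.008 m and distance of case_c from where it was at the start of the episode below 0.08 m and angle between case_c's own z axis and vertical below 0.08 rad and linear speed of case_c below 0.03 m/s and contact force between the fingers and case_c below 0.1 N)) or ((distance between ball and case_b below 0.06 m and contact force between the fingers and case_b above 1.5 N and x of case_b in the frame of rest between -0.06 and 0.06 m and y of case_b in the frame of rest between -0.11 and 0.11 m and z of case_b in the frame of rest between 0.07 and 0.23 m and angle between case_b's own z axis and vertical below 0.25 rad and linear speed of case_b below 0.05 m/s) and (height (world z) of case_a between -0.01 and 0.008 m and distance of case_a from where it was at the start of the episode below 0.08 m and angle between case_a's own z axis and vertical below 0.08 rad and linear speed of case_a below 0.03 m/s and contact force between the fingers and case_a below 0.1 N) and (height (world z) of case_c between -0.01 and 0.008 m and distance of case_c from where it was at the start of the episode below 0.08 m and angle between case_c's own z axis and vertical below 0.08 rad and linear speed of case_c below 0.03 m/s and contact force between the fingers and case_c below 0.1 N)) or ((distance between ball and case_c below 0.06 m and contact force between the fingers and case_c above 1.5 N and x of case_c in the frame of rest between -0.06 and 0.06 m and y of case_c in the frame of rest between -0.11 and 0.11 m and z of case_c in the frame of rest between 0.07 and 0.23 m and angle between case_c's own z axis and vertical below 0.25 rad and linear speed of case_c below 0.05 m/s) and (height (world z) of case_a between -0.01 and 0.008 m and distance of case_a from where it was at the start of the episode below 0.08 m and angle between case_a's own z axis and vertical below 0.08 rad and linear speed of case_a below 0.03 m/s and contact force between the fingers and case_a below 0.1 N) and (height (world z) of case_b between -0.01 and 0.008 m and distance of case_b from where it was at the start of the episode below 0.08 m and angle between case_b's own z axis and vertical below 0.08 rad and linear speed of case_b below 0.03 m/s and contact force between the fingers and case_b below 0.1 N)))); the arm keeps its last pose, push and grip.
It fails at once if a case is dropped or thrown (faster than 0.6 m/s with no finger on it) ((linear speed of case_a above 0.6 m/s and contact force between the fingers and case_a below 0.05 N) or (linear speed of case_b above 0.6 m/s and contact force between the fingers and case_b below 0.05 N) or (linear speed of case_c above 0.6 m/s and contact force between the fingers and case_c below 0.05 N)).
It fails at once if a bystander is pushed more than 30 mm from its place (distance of any of mould_half, cutters, brush, clamp, moulding, drift, pump_bottle, cup from where it was at the start of the episode above 0.03 m).
It also fails if it takes over 72 s, if anything falls off the work surface, if the arm or the gripper's body presses on something with over 40 N, if the wrist force passes 120 N, or if a joint passes its speed limit or range.

## Working session

There is one attempt and no reset: what is moved stays moved. The work goes in short steps, Python scripts to look and compute and a shell command to move; the robot and the scene stay as the last step left them, time stands still between calls to the robot, and variables do not carry over. Pictures are saved under pics/ and viewed, on a budget of 10 in all, crops included, one or two more only if the job needs it, and the job is handed in when it is done.

```bash
mkdir -p pics
python3 - <<'E'
from workcell import bot
import cv2,json
for n in("scene","top"):
    c=bot.camera(n); cv2.imwrite(f"pics/{n}0.png",c["pixels"][:,:,::-1])
    print(n,{k:(v if not hasattr(v,'tolist') else v.tolist()) for k,v in c.items() if k!="pixels"})
print(bot.get_obs(),bot.grasp_offset)
E
```

```text
scene {'fx': 526.3328570836517, 'fy': 526.3328570836517, 'cx': 322.3810097766732, 'cy': 239.4056694122096, 'rvec': [0.9632467258672063, 2.504672055971254, -1.0164320993107105], 'tvec': [0.4125536354799953, -0.21703321557952937, 1.668140666729203]}
top {'fx': 493.684224118466, 'fy': 493.684224118466, 'cx': 326.8711294643648, 'cy': 240.848357580106, 'rvec': [2.108300607922197, -2.1527385502827907, 0.20820845955318654], 'tvec': [0.012008168741119802, 0.5697247340363739, 0.9623039938709608]}
{'clock': 0.1, 'joint_pos': array([-1.29899771e+00,  2.41341582e-01,  3.86016130e-03,  1.33518820e+00,
        1.86133727e-06,  1.57080550e+00]), 'joint_vel': array([ 0.00068346, -0.00160543,  0.00342931, -0.00070787, -0.0007343 ,
        0.0021703 ]), 'tau': array([-5.55202641e-04, -3.73139048e+01,  2.53009576e+01,  1.08502209e-02,
       -3.72991587e-05, -1.43415861e-05]), 'eef_pos': array([ 0.13408232, -0.48110481,  0.23050046]), 'tool_rot': array([ 9.90780079e-01,  1.35476780e-01, -1.25980614e-04, -9.28138101e-04]), 'ft_force': array([-0.76711562,  0.3193555 , -0.16271685]), 'ft_torque': array([ 0.00833013, -0.0117355 ,  0.00682653]), 'grip_width': 0.08518307059789756} 0.0187
```

View pics/top0.png

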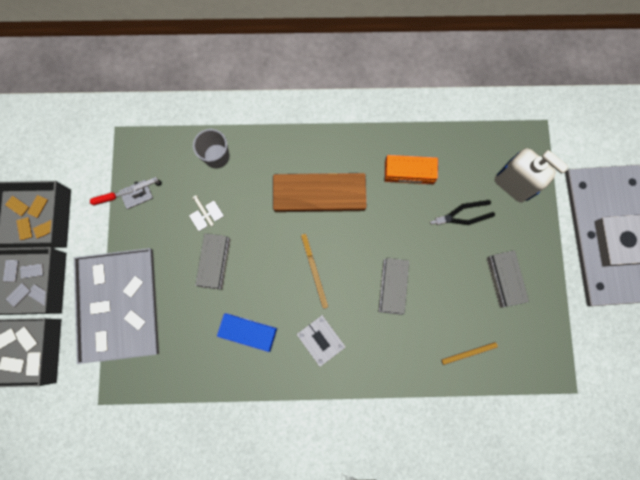

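View pics/scene0.png

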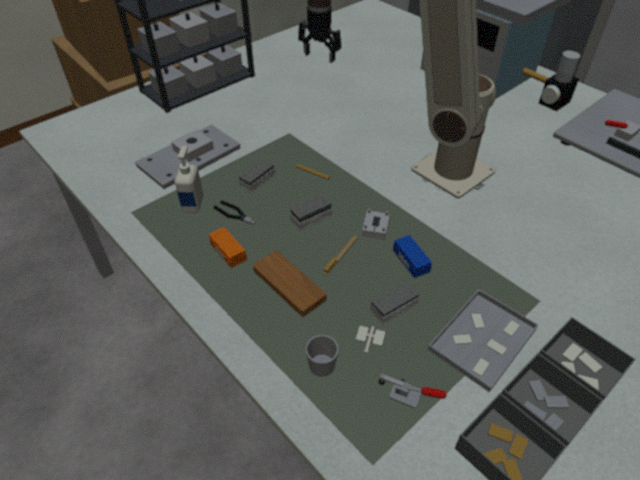

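The top view shows grey cases at about (213,261), (393,285) and (508,278), with the rest at (320,192). The scene view shows the same cases at (397,302), (311,211) and (257,174). I'll enlarge them side by side.

```bash
cat > h.py <<'E'
import numpy as np,cv2
from scipy.spatial.transform import Rotation as R
def ray(c,uv,z):
    "pixel -> world point on plane z (pinhole)"
    Rm=cv2.Rodrigues(np.array(c["rvec"]))[0]; o=-Rm.T@np.array(c["tvec"])
    d=Rm.T@np.array([(uv[0]-c["cx"])/c["fx"],(uv[1]-c["cy"])/c["fy"],1])
    return o+d*(z-o[2])/d[2]
def proj(c,p):
    Rm=cv2.Rodrigues(np.array(c["rvec"]))[0]; q=Rm@np.array(p)+np.array(c["tvec"])
    return np.array([c["fx"]*q[0]/q[2]+c["cx"],c["fy"]*q[1]/q[2]+c["cy"]])
E
python3 - <<'E'
from workcell import bot
from h import *
t=bot.camera("top");s=bot.camera("scene")
rows=[]
for c,cs,h in((t,[(213,261),(393,285),(508,278)],33),(s,[(397,302),(311,211),(257,174)],28)):
    rows.append(np.hstack([cv2.resize(c["pixels"][v-h:v+h,u-h:u+h],(266,266),interpolation=cv2.INTER_CUBIC) for u,v in cs]))
cv2.imwrite("pics/m1.png",np.vstack(rows)[:,:,::-1])
# top masks: less green than mat
im=t["pixels"].astype(int)
for u,v in[(213,261),(393,285),(508,278)]:
    m=((im[...,1]-im[...,0]<6)&(abs(im[...,2]-im[...,0])<14)).astype(np.uint8)
    w=np.zeros_like(m); w[v-36:v+36,u-30:u+30]=m[v-36:v+36,u-30:u+30]
    w=cv2.morphologyEx(w,cv2.MORPH_OPEN,np.ones((3,3)))
    k=max(cv2.findContours(w,0,2)[0],key=cv2.contourArea); r=cv2.minAreaRect(k)
    print(r,im[v,u],im[v,u-25])
    b=np.array([ray(t,p,.04) for p in cv2.boxPoints(r)])[:,:2]
    print(b.mean(0).round(4),[np.linalg.norm(b[i]-b[i-1]).round(4) for i in(1,2)],[np.degrees(np.arctan2(*(b[i]-b[i-1])[::-1])).round(1) for i in(1,2)])
hs=cv2.cvtColor(t["pixels"],cv2.COLOR_RGB2HSV)
m=cv2.inRange(hs,(3,60,40),(20,220,190)); w=np.zeros_like(m); w[160:225,260:380]=m[160:225,260:380]
r=cv2.minAreaRect(max(cv2.findContours(w,0,2)[0],key=cv2.contourArea)); b=np.array([ray(t,p,.03) for p in cv2.boxPoints(r)])
print("rest",b.mean(0).round(3),r, [np.linalg.norm(b[i]-b[i-1]).round(3) for i in(1,2)])
E
```

```text
((212.78378295898438, 261.29730224609375), (28.27662467956543, 54.58046340942383), 9.462321281433105) [138 138 132] [135 144 126]
[0.5346 0.2358] [np.float64(0.1129), np.float64(0.0591)] [np.float64(-7.9), np.float64(-100.7)]
((393.2640686035156, 285.9775085449219), (26.7835693359375, 55.273704528808594), 5.440332412719727) [140 139 137] [142 153 133]
[ 0.476  -0.1341] [np.float64(0.1136), np.float64(0.0554)] [np.float64(-7.8), np.float64(-96.7)]
((506.9693298339844, 278.7728576660156), (54.135498046875, 30.53651237487793), 75.17352294921875) [132 131 128] [131 142 123]
[ 0.4859 -0.369 ] [np.float64(0.0648), np.float64(0.1104)] [np.float64(-76.4), np.float64(-170.4)]
rest [0.681 0.013 0.03 ] ((319.5, 192.0), (38.0, 93.0), 90.0) [np.float64(0.2), np.float64(0.084)]
```

View pics/m1.png

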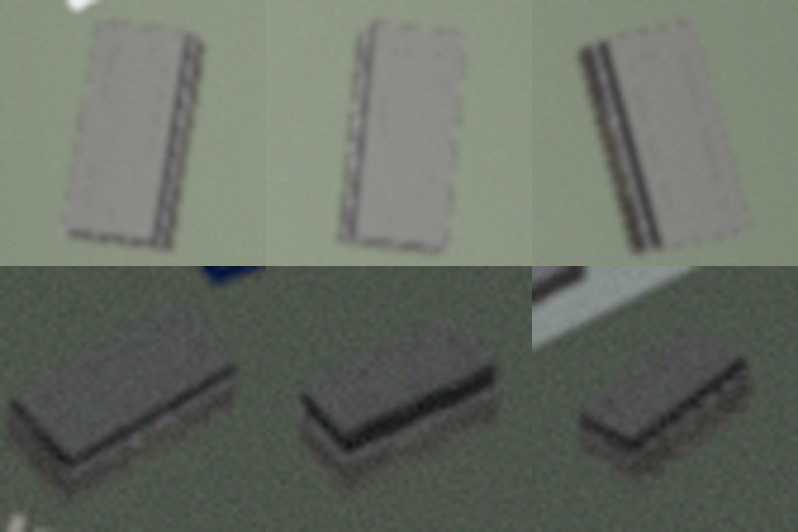

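The middle case's dark lid band (scene view) is clearly thicker than the others', so that lid is probably the raised one. I'll work out the poses from the lid-top corners and plan the approach.

```bash
cat >> h.py <<'E'
def plan(o,xyz,yaw=None,tilt0=True):
    "tool-frame shift (m) and rotvec (deg) from the state to a tool-down pose with tool x at yaw (deg)"
    q=R.from_quat(o["tool_rot"]); d=q.inv().apply(np.array(xyz)-o["eef_pos"])
    if yaw is None: yaw=np.degrees(np.arctan2(*q.apply([1,0,0])[1::-1]))
    T=R.from_euler('z',yaw,degrees=True)*R.from_euler('x',180,degrees=True)
    print("shift",d.round(4),"turn",np.degrees((q.inv()*T).as_rotvec()).round(2),"pos",o["eef_pos"].round(4),"yaw",round(yaw,1),"F",o["ft_force"].round(2),"M",o["ft_torque"].round(3),"w",round(o["grip_width"],4),"t",round(o["clock"],2))
E
python3 - <<'E'
from workcell import bot
from h import *
t=bot.camera("top");s=bot.camera("scene")
C=dict(L=[(204.1,233.5),(227.1,235.9),(218.5,289.3),(196.9,285.8)],M=[(387,257.5),(409.1,259.4),(404.2,313.3),(382.3,312.3)],Rr=[(493.9,256.2),(515.9,250.5),(528.6,301.6),(506.8,306.3)])
for n,c in C.items():
    for z in(.042,.049):
        b=np.array([ray(t,p,z)[:2] for p in c]); e=(b[0]+b[1]-b[2]-b[3])/2; f=(b[0]+b[3]-b[1]-b[2])/2
        print(n,z,b.mean(0).round(4),"L",np.linalg.norm(e).round(4),"W",np.linalg.norm(f).round(4),"yaw",np.degrees(np.arctan2(e[1],e[0])).round(1),np.degrees(np.arctan2(f[1],f[0])-np.pi/2).round(1), "scene px",proj(s,[*b.mean(0),z]).round(1))
plan(bot.get_obs(),[.474,-.139,.12],-7)
E
```

```text
L 0.042 [0.5346 0.2377] L 0.1103 W 0.0464 yaw -7.3 -8.7 scene px [395.3 296.4]
L 0.049 [0.5336 0.2362] L 0.1095 W 0.0461 yaw -7.3 -8.7 scene px [395.4 293.9]
M 0.042 [ 0.4764 -0.1387] L 0.1119 W 0.0451 yaw -7.7 -5.0 scene px [310.4 207. ]
M 0.049 [ 0.4758 -0.1376] L 0.1111 W 0.0448 yaw -7.7 -5.0 scene px [310.8 205.3]
Rr 0.042 [ 0.4857 -0.3772] L 0.106 W 0.0472 yaw 9.2 12.0 scene px [256.6 169.3]
Rr 0.049 [ 0.485  -0.3744] L 0.1053 W 0.0468 yaw 9.2 12.0 scene px [257.1 167.8]
shift [ 0.4193 -0.2386  0.1112] turn [-4.000e-02  1.000e-02  2.257e+01] pos [ 0.1342 -0.4815  0.231 ] yaw -7 F [0.11 0.12 0.22] M [ 0.003 -0.007 -0.025] w 0.0855 t 0.3
```

```bash
python3 -m jog '[[[0.042,-0.024,0,0,0,0],[0.042,-0.024,0,0,0,0],[0.042,-0.024,0.01,0,0,0],[0.042,-0.024,0.01,0,0,0],[0.042,-0.024,0.01,0,0,0],[0.042,-0.024,0.01,0,0,0],[0.042,-0.024,0.02,0,0,0],[0.042,-0.024,0.02,0,0,0],[0.042,-0.024,0.02,0,0,0],[0.042,-0.024,0.01,0,0,7.5],[0,0,0,0,0,7.5],[0,0,0,0,0,7.5]]]' 0; python3 -c "
from h import *;from workcell import bot
plan(bot.get_obs(),[.476,-.138,.055],-7)"
```

```text
clock: 1.8
eef_pos: [0.4874, -0.1291, 0.1176]
tool_rot: [0.998, -0.068, 0.002, 0.002]
ft_force: [-0.0, -0.7, 0.4]
grip_width: 0.0
shift [-0.0104  0.01    0.0626] turn [ 0.24 -0.27 -0.75] pos [ 0.4874 -0.1291  0.1176] yaw -7 F [-0.04 -0.65  0.37] M [-0.022  0.003 -0.062] w 0.0 t 1.8
```

```bash
python3 -m jog '[[[-0.01,0.01,0.02,0,0,0],[0,0,0.02,0,0,0],[0,0,0.02,0,0,0],[0,0,0,0.2,-0.2,-0.7]]]' 0;  python3 -m jog '[[[0,0,0.003,0,0,0],[0,0,0.002,0,0,0]]]';python3 -m jog '[[[0,0,0.002,0,0,0],[0,0,0.001,0,0,0]]]';python3 -m jog '[[[0,0,0.002,0,0,0]]]'; python3 -m jog '[[[0,0,0.001,0,0,0]]]'
```

```text
clock: 2.3
eef_pos: [0.4769, -0.1376, 0.0563]
tool_rot: [0.998, -0.061, 0.001, 0.0]
ft_force: [-0.5, 0.0, 0.4]
grip_width: 0.0
clock: 2.55
eef_pos: [0.4782, -0.138, 0.0525]
tool_rot: [0.998, -0.061, 0.002, 0.001]
ft_force: [0.5, 0.8, 0.4]
grip_width: -0.0003
clock: 2.8
eef_pos: [0.479, -0.1383, 0.0503]
tool_rot: [0.998, -0.061, 0.003, 0.001]
ft_force: [-2.0, 0.9, 5.7]
grip_width: -0.0004
clock: 2.92
eef_pos: [0.4789, -0.1382, 0.0492]
tool_rot: [0.998, -0.061, 0.003, 0.001]
ft_force: [-2.3, 1.7, 8.9]
grip_width: 0.0
clock: 3.05
eef_pos: [0.4789, -0.1382, 0.0491]
tool_rot: [0.998, -0.061, 0.003, 0.001]
ft_force: [-2.8, 0.1, 5.6]
grip_width: 0.0001
```

Contact at z≈0.050 confirms this lid is about 8 mm up. I'll keep pressing.

```bash
for i in 1 2 3 4 5 6; do :; done; python3 -m jog '[[[0,0,0.003,0,0,0],[0,0,0.003,0,0,0]]]';python3 -m jog '[[[0,0,0.003,0,0,0],[0,0,0.003,0,0,0]]]';python3 -m jog '[[[0,0,0.003,0,0,0],[0,0,0.003,0,0,0]]]'; python3 -m jog '[[[0,0,0.003,0,0,0]]]'
```

```text
clock: 3.3
eef_pos: [0.479, -0.1382, 0.0455]
tool_rot: [0.998, -0.061, 0.004, 0.001]
ft_force: [-3.6, 0.1, 8.6]
grip_width: 0.0001
clock: 3.55
eef_pos: [0.479, -0.1382, 0.042]
tool_rot: [0.998, -0.061, 0.005, 0.001]
ft_force: [-4.5, 1.8, 11.5]
grip_width: 0.0
clock: 3.8
eef_pos: [0.479, -0.1383, 0.0419]
tool_rot: [0.998, -0.061, 0.006, 0.002]
ft_force: [-8.8, 2.9, 24.3]
grip_width: -0.0
clock: 3.92
eef_pos: [0.479, -0.1383, 0.0419]
tool_rot: [0.998, -0.061, 0.007, 0.002]
ft_force: [-8.0, 2.1, 21.7]
grip_width: -0.0001
```

Lid home: it stopped hard at z=0.0419 with the force jumping to 24 N. Next I raise the tool, open, and line up to grasp.

```bash
python3 -m jog '[[[0,0,-0.03,0,0,0],[0,0,-0.03,0,0,0],[0,0,0,0,0,0]]]' 0.0854; python3 -c "
from h import *;from workcell import bot
plan(bot.get_obs(),[.477,-.1385,.03],-6.8)"
```

```text
clock: 4.3
eef_pos: [0.4786, -0.138, 0.1049]
tool_rot: [0.998, -0.06, 0.008, 0.002]
ft_force: [0.1, 0.4, -0.3]
grip_width: 0.0546
shift [-0.0027  0.0004  0.0748] turn [ 0.18 -0.9  -0.14] pos [ 0.4786 -0.138   0.1049] yaw -6.8 F [ 0.06  0.42 -0.33] M [-0.018 -0.052  0.001] w 0.0546 t 4.3
```

```bash
python3 -m jog '[[[0,0,0,0.2,-0.9,-0.1],[-0.002,0,0,0,0,0],[0,0,0.03,0,0,0],[0,0,0.03,0,0,0],[0,0,0.015,0,0,0],[0,0,0.01,0,0,0]]]'; python3 -c "
from h import *;from workcell import bot
plan(bot.get_obs(),[.477,-.1385,.004],-6.8)"
```

```text
clock: 5.05
eef_pos: [0.4734, -0.137, 0.0133]
tool_rot: [0.998, -0.06, -0.004, -0.001]
ft_force: [0.1, 0.6, -0.1]
grip_width: 0.0853
shift [0.0038 0.0011 0.0092] turn [-0.09  0.45 -0.03] pos [ 0.4734 -0.137   0.0133] yaw -6.8 F [ 0.14  0.57 -0.07] M [-0.016 -0.034  0.012] w 0.0853 t 5.05
```

```bash
python3 -m jog '[[[0.003,0.001,0.008,0,0.4,0],[0,0,0,0,0,0]]]'; python3 -m jog '[[[0,0,0,0,0,0],[0,0,0,0,0,0],[0,0,0,0,0,0],[0,0,0,0,0,0],[0,0,0,0,0,0],[0,0,0,0,0,0]]]' 0; python3 -c "
from h import *;from workcell import bot
plan(bot.get_obs(),[.477,-.1385,.15],-6.8)"
```

```text
clock: 5.3
eef_pos: [0.4753, -0.1381, 0.0035]
tool_rot: [0.998, -0.06, -0.002, -0.001]
ft_force: [-0.1, -0.5, 0.8]
grip_width: 0.0856
clock: 6.05
eef_pos: [0.4764, -0.1384, 0.0049]
tool_rot: [0.998, -0.06, -0.0, -0.001]
ft_force: [-0.4, -0.3, -0.8]
grip_width: 0.0488
shift [ 0.0005 -0.0002 -0.1451] turn [-0.09  0.02 -0.03] pos [ 0.4764 -0.1384  0.0049] yaw -6.8 F [-0.41 -0.27 -0.83] M [-0.042 -0.02  -0.028] w 0.0488 t 6.05
```

```bash
python3 -m jog '[[[0,0,-0.01,0,0,0],[0,0,-0.03,0,0,0],[0,0,-0.03,0,0,0],[0,0,-0.03,0,0,0],[0,0,-0.02,0,0,0],[0,0,0,0,0,0],[0,0,0,0,0,0]]]'
cat > st.py <<'E'
from h import *
from workcell import bot
o=bot.get_obs();q=R.from_quat(o["tool_rot"])
Mt=q.inv().apply(o["ft_torque"]);Ft=q.inv().apply(o["ft_force"])
z=q.apply([0,0,1]);x=q.apply([1,0,0])
print("pos",o["eef_pos"].round(4),"x-elev",np.degrees(np.arcsin(x[2])).round(1),"F",o["ft_force"].round(2),"Mtool",Mt.round(3),"w",round(o["grip_width"],4),"t",round(o["clock"],2))
E
python3 st.py
python3 -m jog '[[[0,0,0,0,7,0],[0,0,0,0,7,0],[0,0,0,0,7,0],[0,0,0,0,0,0],[0,0,0,0,0,0],[0,0,0,0,0,0]]]' >/dev/null; python3 st.py
python3 -m jog '[[[0,0,0,0,-7,0],[0,0,0,0,-7,0],[0,0,0,0,-7,0],[0,0,0,0,-7,0],[0,0,0,0,-7,0],[0,0,0,0,-7,0],[0,0,0,0,0,0],[0,0,0,0,0,0],[0,0,0,0,0,0]]]' >/dev/null; python3 st.py
```

```text
clock: 6.92
eef_pos: [0.4739, -0.138, 0.1289]
tool_rot: [0.998, -0.06, -0.003, -0.001]
ft_force: [-0.9, 0.9, -4.2]
grip_width: 0.0491
pos [ 0.4739 -0.138   0.1289] x-elev -0.3 F [-0.95  0.85 -4.23] Mtool [ 0.048 -0.027 -0.034] w 0.0491 t 6.92
pos [ 0.4698 -0.1365  0.1218] x-elev 20.3 F [-0.29 -0.06 -2.97] Mtool [ 0.011 -0.555  0.003] w 0.0488 t 7.67
pos [ 0.4841 -0.1387  0.1213] x-elev -22.2 F [-0.35  0.59 -2.95] Mtool [-0.024  0.597 -0.02 ] w 0.0488 t 8.8
```

```bash
cat > av.py <<'E'
from h import *
from workcell import bot
r=[]
for i in range(5):
    bot.camera("wrist"); o=bot.get_obs(); q=R.from_quat(o["tool_rot"]); r.append([np.degrees(np.arcsin(q.apply([1,0,0])[2])),*q.inv().apply(o["ft_torque"])[:2],o["ft_force"][2]])
r=np.array(r);print("elev,Mx,My,Fz",r.mean(0).round(3),"sd",r.std(0).round(3))
E
python3 av.py
python3 -m jog '[[[0,0,0,0,6,0],[0,0,0,0,6,0],[0,0,0,0,6,0],[0,0,0,0,0,0],[0,0,0,0,0,0]]]'|grep eef;python3 av.py
python3 -m jog '[[[0,0,0,0,4,0],[0,0,0,0,4,0],[0,0,0,0,0,0],[0,0,0,0,0,0],[0,0,0,0,0,0]]]' |grep eef; python3 av.py
python3 -m jog '[[[0,0,0,0,6,0],[0,0,0,0,6,0],[0,0,0,0,6,0],[0,0,0,0,0,0],[0,0,0,0,0,0]]]' |grep eef; python3 av.py
```

```text
elev,Mx,My,Fz [-2.217e+01 -1.000e-02  6.420e-01 -3.167e+00] sd [0.021 0.024 0.02  0.409]
eef_pos: [0.4819, -0.1386, 0.1225]
elev,Mx,My,Fz [-3.844e+00  2.000e-03  9.300e-02 -3.186e+00] sd [0.007 0.028 0.037 0.473]
eef_pos: [0.4842, -0.1386, 0.1197]
elev,Mx,My,Fz [ 4.046 -0.018 -0.111 -3.352] sd [0.003 0.017 0.031 0.426]
eef_pos: [0.4839, -0.1385, 0.1194]
elev,Mx,My,Fz [ 2.2296e+01 -2.0000e-03 -6.0600e-01 -2.9290e+00] sd [0.019 0.022 0.017 0.472]
```

M shows no end-to-end jump: fitting a·sinθ+b·sign θ gives b≈-0.01 Nm, where a ball should give +0.04. I'll lay it back where it was.

```bash
python3 -m jog '[[[0,0,0,0,-7.5,0],[0,0,0,0,-7.5,0],[0,0,0,0,-7.3,0],[0,0,0,0,0,0]]]' >/dev/null; python3 -c "
from h import *;from workcell import bot
plan(bot.get_obs(),[.4764,-.1384,.005],-6.8)"
```

```text
shift [-0.0061  0.0016  0.1123] turn [-0.18  0.75  0.22] pos [ 0.4841 -0.138   0.1172] yaw -6.8 F [ 0.21 -0.12 -3.39] M [ 0.036  0.014 -0.035] w 0.0485 t 12.18
```

```bash
python3 -m jog '[[[-0.006,0.001,0,0,0.7,0.2],[0,0,0.04,0,0,0],[0,0,0.03,0,0,0],[0,0,0.02,0,0,0],[0,0,0.01,0,0,0]]]' >/dev/null; python3 -c "
from h import *;from workcell import bot
plan(bot.get_obs(),[.4764,-.1384,.0045],-6.8)"
```

```text
shift [0.0012 0.0001 0.0127] turn [-0.13 -0.65 -0.09] pos [ 0.4751 -0.1382  0.0172] yaw -6.8 F [-0.69  0.6  -2.78] M [0.01  0.054 0.013] w 0.0489 t 12.8
```

```bash
python3 -m jog '[[[0.001,0,0.006,-0.1,-0.6,0],[0,0,0.004,0,0,0],[0,0,0.001,0,0,0],[0,0,0,0,0,0]]]'; python3 st.py
```

```text
clock: 13.3
eef_pos: [0.4767, -0.1387, 0.0078]
tool_rot: [0.998, -0.06, 0.002, 0.0]
ft_force: [0.5, 0.2, -2.2]
grip_width: 0.0488
pos [ 0.4767 -0.1387  0.0078] x-elev 0.3 F [ 0.53  0.17 -2.23] Mtool [-0.038  0.001 -0.05 ] w 0.0488 t 13.3
```

```bash
python3 -m jog '[[[0,0,0.003,0,0,0],[0,0,0.001,0,0,0]]]'; python3 -m jog '[[[0,0,0.001,0,0,0],[0,0,0,0,0,0]]]'
```

```text
clock: 13.55
eef_pos: [0.4775, -0.1389, 0.0049]
tool_rot: [0.998, -0.06, 0.003, 0.0]
ft_force: [-4.1, 0.5, 8.6]
grip_width: 0.0491
clock: 13.8
eef_pos: [0.4774, -0.1389, 0.0052]
tool_rot: [0.998, -0.06, 0.003, 0.0]
ft_force: [-1.2, 0.4, -2.3]
grip_width: 0.0488
```

Seated on the bench. Release, raise, then on to the right-hand case.

```bash
python3 -m jog '[[[0,0,0,0,0,0],[0,0,0,0,0,0],[0,0,0,0,0,0],[0,0,0,0,0,0],[0,0,-0.02,0,0,0],[0,0,-0.04,0,0,0],[0,0,-0.04,0,0,0]]]' 0.0854; python3 -c "
from h import *;from workcell import bot
plan(bot.get_obs(),[.4857,-.377,.1],10)"
```

```text
clock: 14.68
eef_pos: [0.4751, -0.1382, 0.1045]
tool_rot: [0.998, -0.06, 0.001, -0.0]
ft_force: [0.7, -0.1, -0.0]
grip_width: 0.0852
shift [0.0393 0.2357 0.0044] turn [ -0.03  -0.07 -16.92] pos [ 0.4751 -0.1382  0.1045] yaw 10 F [ 0.66 -0.07 -0.03] M [ 0.002 -0.058 -0.014] w 0.0852 t 14.68
```

```bash
python3 -m jog '[[[0.007,0.04,0,0,0,0],[0.007,0.04,0,0,0,0],[0.007,0.04,0,0,0,0],[0.007,0.04,0,0,0,0],[0.007,0.04,0,0,0,0],[0.005,0.036,0,0,0,0],[0,0,0,0,0,-8.5],[0,0,0,0,0,-8.4],[0,0,0,0,0,0]]]'>/dev/null; python3 -c "
from h import *;from workcell import bot
plan(bot.get_obs(),[.4857,-.377,.004],10)
c=bot.camera('wrist');cv2.imwrite('pics/w1.png',c['pixels'][:,:,::-1])"
```

```text
shift [-0.0038 -0.0107  0.1044] turn [ 0.25 -0.57  0.5 ] pos [ 0.4903 -0.3866  0.1085] yaw 10 F [ 0.41  0.22 -0.13] M [ 0.03   0.025 -0.032] w 0.0857 t 15.8
```

View pics/w1.png

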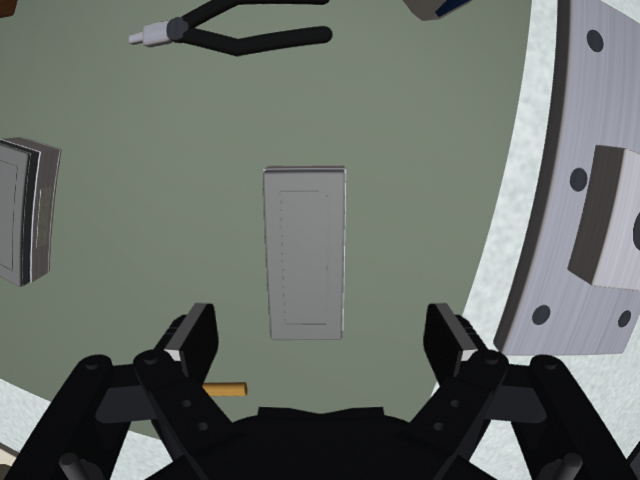

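The wrist view shows the right case at about (305,254), almost parallel to the jaws. It is roughly 17 px (10 mm) left of the finger centre at 322, which agrees with the planned shift. The drift's end shows at (225,388), clear of the fingers.

```bash
python3 -m jog '[[[-0.004,-0.01,0,0.2,-0.5,0.5],[0,-0.001,0.03,0,0,0],[0,0,0.03,0,0,0],[0,0,0.02,0,0,0]]]'>/dev/null; python3 -c "
from h import *;from workcell import bot
plan(bot.get_obs(),[.4857,-.377,.0045],10)"
```

```text
shift [-0.0002  0.0025  0.0249] turn [ 0.21 -0.2  -0.34] pos [ 0.4854 -0.3744  0.0294] yaw 10 F [ 0.63  0.06 -0.56] M [-0.011 -0.012 -0.037] w 0.0854 t 16.35
```

```bash
python3 -m jog '[[[0,0.002,0.012,0.2,-0.2,-0.3],[0,0,0.01,0,0,0],[0,0,0.001,0,0,0]]]'; python3 -m jog '[[[0,0,0,0,0,0],[0,0,0,0,0,0],[0,0,0,0,0,0],[0,0,0,0,0,0],[0,0,0,0,0,0],[0,0,0,0,0,0]]]' 0; python3 st.py
```

```text
clock: 16.73
eef_pos: [0.4848, -0.3745, 0.0045]
tool_rot: [0.996, 0.087, -0.001, -0.001]
ft_force: [0.7, -0.0, -0.0]
grip_width: 0.0854
clock: 17.48
eef_pos: [0.4858, -0.3755, 0.0064]
tool_rot: [0.996, 0.086, -0.0, 0.0]
ft_force: [0.2, -0.2, -1.2]
grip_width: 0.0488
pos [ 0.4858 -0.3755  0.0064] x-elev -0.0 F [ 0.19 -0.24 -1.17] Mtool [-0.004 -0.003 -0.015] w 0.0488 t 17.48
```

```bash
python3 -m jog '[[[0,0,-0.01,0,0,0],[0,0,-0.03,0,0,0],[0,0,-0.03,0,0,0],[0,0,-0.03,0,0,0],[0,0,-0.02,0,0,0],[0,0,0,0,0,0]]]' |grep eef
python3 -m jog '[[[0,0,0,0,7.5,0],[0,0,0,0,7.5,0],[0,0,0,0,7.5,0],[0,0,0,0,0,0],[0,0,0,0,0,0],[0,0,0,0,0,0]]]' |grep eef; python3 av.py
python3 -m jog '[[[0,0,0,0,-6,0],[0,0,0,0,-6,0],[0,0,0,0,-6,0],[0,0,0,0,0,0],[0,0,0,0,0,0]]]'|grep eef;python3 av.py
python3 -m jog '[[[0,0,0,0,-4,0],[0,0,0,0,-4,0],[0,0,0,0,0,0],[0,0,0,0,0,0],[0,0,0,0,0,0]]]' |grep eef; python3 av.py
python3 -m jog '[[[0,0,0,0,-6,0],[0,0,0,0,-6,0],[0,0,0,0,-6,0],[0,0,0,0,0,0],[0,0,0,0,0,0]]]' |grep eef; python3 av.py
```

```text
eef_pos: [0.4851, -0.3748, 0.1313]
eef_pos: [0.4841, -0.3722, 0.1265]
elev,Mx,My,Fz [ 2.2557e+01  2.0000e-03 -5.3500e-01 -2.2480e+00] sd [0.009 0.033 0.038 0.292]
eef_pos: [0.4846, -0.3719, 0.1264]
elev,Mx,My,Fz [ 4.14  -0.009 -0.123 -2.5  ] sd [0.019 0.016 0.041 0.366]
eef_pos: [0.4813, -0.3736, 0.1274]
elev,Mx,My,Fz [-3.902 -0.013  0.081 -2.584] sd [0.004 0.029 0.013 0.278]
eef_pos: [0.4813, -0.3744, 0.1278]
elev,Mx,My,Fz [-2.2198e+01  5.0000e-03  5.3700e-01 -2.0960e+00] sd [0.008 0.039 0.017 0.441]
```

```bash
sed -i 's/range(5)/range(int(__import__("sys").argv[1]))/' av.py
python3 -m jog '[[[0,0,0,0,6,0],[0,0,0,0,6,0],[0,0,0,0,6,0],[0,0,0,0,0,0],[0,0,0,0,0,0]]]' |grep eef; python3 av.py 12
python3 -m jog '[[[0,0,0,0,4,0],[0,0,0,0,4,0],[0,0,0,0,0,0],[0,0,0,0,0,0],[0,0,0,0,0,0]]]' |grep eef; python3 av.py 12
```

```text
eef_pos: [0.479, -0.375, 0.1304]
elev,Mx,My,Fz [-3.702 -0.014  0.082 -2.628] sd [0.008 0.031 0.034 0.516]
eef_pos: [0.4797, -0.3746, 0.1295]
elev,Mx,My,Fz [ 4.412e+00  3.000e-03 -1.070e-01 -2.401e+00] sd [0.005 0.033 0.024 0.482]
```

Right case: b≈-0.006 Nm, so it is quiet too. I'll lay it back.

```bash
python3 -m jog '[[[0,0,0,0,-4.4,0],[0,0,0.04,0,0,0],[0,0,0.04,0,0,0],[0,0,0.02,0,0,0],[0,0,0,0,0,0]]]' >/dev/null; python3 -c "
from h import *;from workcell import bot
plan(bot.get_obs(),[.4858,-.3755,.0064],9.9)"
```

```text
shift [0.0052 0.0008 0.022 ] turn [ 0.01 -0.07 -0.36] pos [ 0.4805 -0.3756  0.0284] yaw 9.9 F [-0.26  0.53 -1.69] M [-0.02  -0.011 -0.012] w 0.049 t 24.93
```

```bash
python3 -m jog '[[[0.005,0,0.01,0,0,-0.3],[0,0,0.008,0,0,0],[0,0,0,0,0,0]]]'; python3 -m jog '[[[0,0,0.002,0,0,0],[0,0,0.001,0,0,0]]]';python3 st.py
```

```text
clock: 25.3
eef_pos: [0.4876, -0.376, 0.0119]
tool_rot: [0.996, 0.086, 0.002, 0.002]
ft_force: [0.6, -0.1, -1.4]
grip_width: 0.0485
clock: 25.55
eef_pos: [0.4883, -0.3765, 0.0099]
tool_rot: [0.996, 0.086, 0.003, 0.002]
ft_force: [-0.2, 0.3, -1.7]
grip_width: 0.0488
pos [ 0.4883 -0.3765  0.0099] x-elev 0.3 F [-0.18  0.32 -1.7 ] Mtool [-0.031 -0.021  0.058] w 0.0488 t 25.55
```

```bash
python3 -m jog '[[[0,0,0.003,0,-0.3,0],[0,0,0.001,0,0,0]]]';python3 -m jog '[[[0,0,0.002,0,0,0],[0,0,0,0,0,0]]]';python3 st.py
```

```text
clock: 25.8
eef_pos: [0.4885, -0.3767, 0.0065]
tool_rot: [0.996, 0.086, 0.001, 0.003]
ft_force: [-1.3, 1.9, 2.7]
grip_width: 0.0489
clock: 26.05
eef_pos: [0.4887, -0.3769, 0.007]
tool_rot: [0.996, 0.086, 0.001, 0.003]
ft_force: [0.2, -1.0, -2.8]
grip_width: 0.0485
pos [ 0.4887 -0.3769  0.007 ] x-elev 0.1 F [ 0.16 -0.98 -2.84] Mtool [ 0.009  0.019 -0.006] w 0.0485 t 26.05
```

```bash
python3 -m jog '[[[0,0,0,0,0,0],[0,0,0,0,0,0],[0,0,0,0,0,0],[0,0,0,0,0,0],[0,0,-0.02,0,0,0],[0,0,-0.04,0,0,0],[0,0,-0.04,0,0,0],[0,0,-0.02,0,0,-8.9],[0,0,0,0,0,0]]]' 0.0854; python3 -c "
from h import *;from workcell import bot
plan(bot.get_obs(),[.5346,.2377,.12],-8)"
```

```text
clock: 27.18
eef_pos: [0.4885, -0.3763, 0.1294]
tool_rot: [0.986, 0.164, 0.001, 0.003]
ft_force: [-0.4, 0.4, -0.4]
grip_width: 0.0851
shift [ 0.2426 -0.566   0.0059] turn [ 0.36 -0.12 26.91] pos [ 0.4885 -0.3763  0.1294] yaw -8 F [-0.4   0.44 -0.38] M [ 0.006 -0.005 -0.006] w 0.0851 t 27.18
```

```bash
python3 -m jog '[[[0.02,-0.047,0,0,0,0],[0.02,-0.047,0,0,0,0],[0.02,-0.047,0,0,0,0],[0.02,-0.047,0,0,0,0],[0.02,-0.047,0,0,0,0],[0.02,-0.047,0,0,0,0],[0.02,-0.047,0,0,0,0],[0.02,-0.047,0,0,0,0],[0.02,-0.047,0,0,0,0],[0.02,-0.047,0,0,0,0],[0.02,-0.047,0,0,0,0],[0.01,-0.02,0,0,0,0]]]' >/dev/null;  python3 -m jog '[[[0,0,0,0,0,9],[0,0,0,0,0,9],[0,0,0,0,0,8],[0,0,0,0,0,0]]]' >/dev/null; python3 -c "
from h import *;from workcell import bot
plan(bot.get_obs(),[.5346,.2377,.06],-8)"
```

```text
shift [-0.012  -0.1581  0.0629] turn [-6.06  3.68 12.  ] pos [0.5609 0.075  0.1042] yaw -8 F [ 0.92 -0.28 -0.04] M [-0.036 -0.049 -0.045] w 0.0853 t 29.18
```

```bash
python3 -m jog '[[[0,0,0,-6,3.6,6],[0,0,0,0,0,6],[0,0,-0.01,0,0,0]]]' >/dev/null; python3 -c "
from h import *;from workcell import bot
o=bot.get_obs();plan(o,[.5346,.2377,.11],-8);print(o['joint_pos'].round(2))"
```

```text
shift [-0.0322 -0.2362  0.0157] turn [-3.43  0.55  6.12] pos [5.591e-01 1.000e-04 1.112e-01] yaw -8 F [0.77 0.13 0.84] M [-0.001  0.019 -0.009] w 0.0855 t 29.55
[-0.03  0.44 -0.04  1.1   0.06  3.14]
```

Joint 6 hit its 3.14 limit, so I'll take the equivalent grasp half a turn the other way.

```bash
python3 -m jog '[[[0,0,0,0,0,-10],[0,0,0,-3.4,0.5,-10],[0,0,0,0,0,-10.5],[0,0,0,0,0,-10.5],[0,0,0,0,0,-10.5],[0,0,0,0,0,-10.5],[0,0,0,0,0,-10.5],[0,0,0,0,0,-10.5],[0,0,0,0,0,-10.5],[0,0,0,0,0,-10.5],[0,0,0,0,0,-10.5],[0,0,0,0,0,-10.5]]]' >/dev/null; python3 -m jog '[[[0,0,0,0,0,-10.5],[0,0,0,0,0,-10.5],[0,0,0,0,0,-10.5],[0,0,0,0,0,-10.5],[0,0,0,0,0,0]]]' >/dev/null; python3 -c "
from h import *;from workcell import bot
o=bot.get_obs();plan(o,[.5346,.2377,.11],172);print(o['joint_pos'].round(2))"
```

```text
shift [0.065  0.2089 0.006 ] turn [ 0.71  0.91 -3.05] pos [0.5582 0.0202 0.1144] yaw 172 F [0.06 0.74 0.6 ] M [0.007 0.021 0.027] w 0.0853 t 31.68
[ 0.03  0.42 -0.06  1.08  0.01  0.22]
```

```bash
python3 -m jog '[[[0.013,0.042,0,0.7,0.9,0],[0.013,0.042,0,0,0,0],[0.013,0.042,0,0,0,0],[0.013,0.042,0,0,0,0],[0.012,0.035,0,0,0,0],[0,0,0,0,0,0]]]' >/dev/null; python3 -c "
from h import *;from workcell import bot
o=bot.get_obs();plan(o,[.5346,.2377,.11],172);print(o['joint_pos'].round(2))"
```

```text
shift [-0.0003 -0.0039  0.0054] turn [ 0.1   0.04 -4.31] pos [0.5352 0.2415 0.1154] yaw 172 F [-0.03  0.42 -0.36] M [0.044 0.001 0.012] w 0.0857 t 32.42
[0.42 0.48 0.05 1.13 0.   0.64]
```

```bash
python3 -m jog '[[[0,-0.004,0,0,0,-4.3],[0,0,0.03,0,0,0],[0,0,0.03,0,0,0],[0,0,0.02,0,0,0]]]'>/dev/null; python3 -c "
from h import *;from workcell import bot
plan(bot.get_obs(),[.5346,.2377,.0045],172)
c=bot.camera('wrist');cv2.imwrite('pics/w2.png',c['pixels'][:,:,::-1])"
```

```text
shift [0.0016 0.0001 0.0315] turn [ 0.17  0.33 -0.5 ] pos [0.536  0.2373 0.036 ] yaw 172 F [-0.05  0.28 -0.28] M [-0.002  0.037 -0.006] w 0.0851 t 32.92
```

View pics/w2.png

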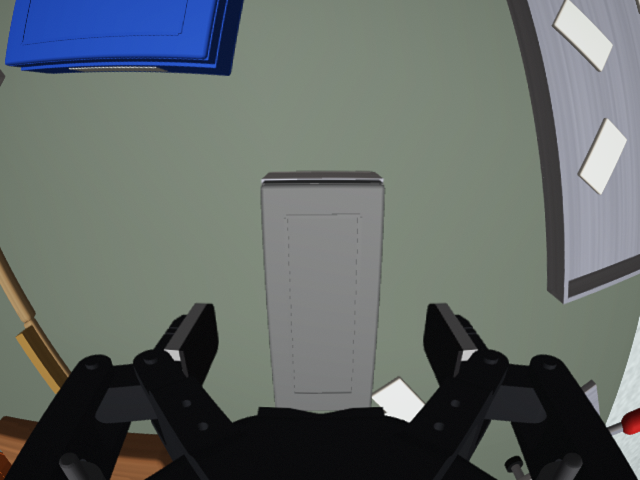

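The left case is centred at x≈322 between the jaws and parallel to them. The moulding at (400,395) and the blue look-alike are clear.

```bash
python3 -m jog '[[[0.001,0,0.015,0.1,0.3,-0.5],[0,0,0.013,0,0,0],[0,0,0.001,0,0,0]]]'; python3 -m jog '[[[0,0,0,0,0,0],[0,0,0,0,0,0],[0,0,0,0,0,0],[0,0,0,0,0,0],[0,0,0,0,0,0],[0,0,0,0,0,0]]]' 0; python3 st.py
```

```text
clock: 33.35
eef_pos: [0.5336, 0.2357, 0.0033]
tool_rot: [0.072, 0.997, -0.001, -0.002]
ft_force: [-0.1, -0.5, 0.1]
grip_width: 0.0857
clock: 34.1
eef_pos: [0.5348, 0.2366, 0.0048]
tool_rot: [0.072, 0.997, 0.0, -0.0]
ft_force: [0.2, -0.1, -1.3]
grip_width: 0.0492
pos [0.5348 0.2366 0.0048] x-elev 0.1 F [ 0.2  -0.11 -1.3 ] Mtool [-0.012 -0.006  0.008] w 0.0492 t 34.1
```

```bash
python3 -m jog '[[[0,0,-0.01,0,0,0],[0,0,-0.03,0,0,0],[0,0,-0.03,0,0,0],[0,0,-0.03,0,0,0],[0,0,-0.02,0,0,0],[0,0,0,0,0,0]]]' |grep eef
python3 -m jog '[[[0,0,0,0,7.5,0],[0,0,0,0,7.5,0],[0,0,0,0,7.5,0],[0,0,0,0,0,0],[0,0,0,0,0,0],[0,0,0,0,0,0]]]' |grep eef; python3 av.py 8
python3 -m jog '[[[0,0,0,0,-6,0],[0,0,0,0,-6,0],[0,0,0,0,-6,0],[0,0,0,0,0,0],[0,0,0,0,0,0]]]'|grep eef;python3 av.py 10
python3 -m jog '[[[0,0,0,0,-4,0],[0,0,0,0,-4,0],[0,0,0,0,0,0],[0,0,0,0,0,0],[0,0,0,0,0,0]]]' |grep eef; python3 av.py 10
python3 -m jog '[[[0,0,0,0,-6,0],[0,0,0,0,-6,0],[0,0,0,0,-6,0],[0,0,0,0,0,0],[0,0,0,0,0,0]]]' |grep eef; python3 av.py 8
```

```text
eef_pos: [0.5319, 0.235, 0.1273]
eef_pos: [0.5268, 0.2338, 0.1207]
elev,Mx,My,Fz [ 2.391e+01 -2.200e-02 -6.880e-01 -4.104e+00] sd [0.022 0.029 0.026 0.524]
eef_pos: [0.5263, 0.2331, 0.1193]
elev,Mx,My,Fz [ 5.788e+00 -4.000e-03 -1.550e-01 -4.511e+00] sd [0.009 0.029 0.032 0.418]
eef_pos: [0.5266, 0.2327, 0.1182]
elev,Mx,My,Fz [-2.266 -0.026  0.083 -3.936] sd [0.004 0.029 0.018 0.561]
eef_pos: [0.526, 0.2326, 0.1181]
elev,Mx,My,Fz [-2.0583e+01 -1.5000e-02  5.9400e-01 -3.8570e+00] sd [0.015 0.02  0.024 0.254]
```

The check isn't conclusive for L. At small tilt the ball may still have been rolling when I read, and its sign is opposite to the one I assumed, because the tip swings toward the raised side. A settled-hysteresis test is cleaner: approach ±1.5° from the same side. A quiet case should differ by about 0.09 Nm, a rattling one by about 0.01.

```bash
python3 -m jog '[[[0,0,0,0,6.3,0],[0,0,0,0,6.3,0],[0,0,0,0,6.3,0],[0,0,0,0,0,0]]]' |grep eef; python3 av.py 12
python3 -m jog '[[[0,0,0,0,8,0],[0,0,0,0,8,0],[0,0,0,0,0,0],[0,0,0,0,0,0],[0,0,0,0,-6.3,0],[0,0,0,0,-6.3,0],[0,0,0,0,0,0]]]' |grep eef; python3 av.py 12
```

```text
eef_pos: [0.5258, 0.2317, 0.1167]
elev,Mx,My,Fz [-1.109 -0.02   0.026 -3.8  ] sd [0.026 0.021 0.033 0.521]
eef_pos: [0.5191, 0.2323, 0.1164]
elev,Mx,My,Fz [ 2.182 -0.03  -0.045 -4.499] sd [0.041 0.024 0.028 0.459]
```

The result falls in between. Joint torques look far less noisy, so I'll watch them over time right after a small tilt reversal, when a rolling ball should shift the wrist torque by about 0.08 Nm.

```bash
cat > tt.py <<'E'
from h import *
from workcell import bot
for i in range(12):
    o=bot.get_obs(); q=R.from_quat(o["tool_rot"]); print(round(o["clock"],2),np.degrees(np.arcsin(q.apply([1,0,0])[2])).round(2),o["tau"].round(3)[1:],o["joint_vel"].round(3)[3:5]); 
    if i<11: bot.camera("wrist")
E
python3 -m jog '[[[0,0,0,0,-7,0]]]' |grep clock; python3 tt.py
```

```text
clock: 41.98
41.98 -4.92 [-43.012  27.306   1.574   0.182  -0.263] [-1.233 -0.537]
42.02 -4.83 [-48.471  33.25   -2.805  -0.741   0.061] [0.204 0.09 ]
42.08 -4.53 [-46.944  25.733  -1.887  -0.495   0.116] [0.08  0.025]
42.12 -4.57 [-4.5954e+01  2.4229e+01 -8.2000e-01 -2.9300e-01  3.4000e-02] [0.016 0.001]
42.17 -4.67 [-4.5765e+01  2.4019e+01 -4.6600e-01 -2.3800e-01  7.0000e-03] [-0.003 -0.004]
42.23 -4.75 [-45.82   24.254  -0.41   -0.244   0.   ] [-0.007 -0.001]
42.27 -4.79 [-4.5921e+01  2.4578e+01 -4.4600e-01 -2.2700e-01 -2.0000e-03] [-0.006 -0.004]
42.33 -4.81 [-4.6001e+01  2.4846e+01 -4.8900e-01 -2.3000e-01 -2.0000e-03] [-0.005 -0.004]
42.38 -4.8 [-4.6037e+01  2.5030e+01 -5.2100e-01 -2.3300e-01 -2.0000e-03] [-0.006 -0.002]
42.42 -4.79 [-4.6037e+01  2.5138e+01 -5.3800e-01 -2.3500e-01 -1.0000e-03] [-0.003 -0.003]
42.48 -4.78 [-4.6011e+01  2.5191e+01 -5.4600e-01 -2.3500e-01 -1.0000e-03] [-0.003  0.001]
42.52 -4.78 [-4.5972e+01  2.5206e+01 -5.4700e-01 -2.3300e-01 -1.0000e-03] [-0.002 -0.001]
```

```bash
cat > t1.py <<'E'
from h import *
from workcell import bot
o=bot.get_obs(); q=R.from_quat(o["tool_rot"]); print(round(o["clock"],2),np.degrees(np.arcsin(q.apply([1,0,0])[2])).round(2),o["tau"].round(3)[1:],o["joint_pos"].round(3))
E
python3 t1.py
python3 -m jog '[[[0,0,0,0,3.8,0],[0,0,0,0,0,0],[0,0,0,0,0,0],[0,0,0,0,0,0]]]' >/dev/null; python3 t1.py
python3 -m jog '[[[0,0,0,0,8,0],[0,0,0,0,0,0],[0,0,0,0,0,0],[0,0,0,0,0,0]]]' >/dev/null; python3 t1.py
python3 -m jog '[[[0,0,0,0,-6,0],[0,0,0,0,0,0],[0,0,0,0,0,0],[0,0,0,0,0,0]]]' >/dev/null; python3 t1.py
```

```text
42.52 -4.78 [-4.5972e+01  2.5206e+01 -5.4700e-01 -2.3300e-01 -1.0000e-03] [ 0.448  0.41  -0.073  1.026 -0.057  0.588]
43.02 -0.95 [-4.7517e+01  2.5022e+01 -6.4000e-02 -7.9000e-02 -1.0000e-03] [ 0.428  0.451 -0.006  1.107 -0.02   0.57 ]
43.52 7.2 [-5.0733e+01  2.4418e+01  9.9900e-01  1.9500e-01 -1.0000e-03] [0.392 0.54  0.131 1.278 0.051 0.531]
44.02 0.99 [-4.8463e+01  2.4657e+01  2.2900e-01 -0.0000e+00  2.0000e-03] [ 0.422  0.465  0.02   1.147 -0.002  0.561]
```

L shows no ball step: joint 5 runs smoothly through zero tilt where the ball would subtract 0.042 Nm. R's small-angle slope also rules it out. Only M's data fit a ball, so back goes L, and I'll retest M in the hand.

```bash
python3 -m jog '[[[0,0,0,0,-1,0],[0,0,0,0,0,0]]]' >/dev/null; python3 -c "
from h import *;from workcell import bot
plan(bot.get_obs(),[.5348,.2366,.0048],171.7)"
```

```text
shift [-0.0134  0.0075  0.1106] turn [-0.75  0.07  0.3 ] pos [0.5206 0.2325 0.1154] yaw 171.7 F [-0.73 -0.26 -3.95] M [0.035 0.061 0.025] w 0.0486 t 44.27
```

```bash
python3 -m jog '[[[-0.013,0.007,0.02,-0.7,0,0.3],[0,0,0.04,0,0,0],[0,0,0.025,0,0,0],[0,0,0.01,0,0,0]]]' >/dev/null; python3 -c "
from h import *;from workcell import bot
plan(bot.get_obs(),[.5348,.2366,.0048],171.7)"
```

```text
shift [ 0.0027 -0.0021  0.0148] turn [ 0.12  0.32 -0.05] pos [0.5377 0.2383 0.0196] yaw 171.7 F [-0.67  0.41 -4.2 ] M [-0.004  0.054 -0.013] w 0.0487 t 44.77
```

```bash
python3 -m jog '[[[0.003,-0.002,0.006,0.1,0.3,0],[0,0,0.005,0,0,0],[0,0,0.002,0,0,0]]]'; python3 -m jog '[[[0,0,0.003,0,0,0],[0,0,0.001,0,0,0]]]';python3 st.py
```

```text
clock: 45.15
eef_pos: [0.5352, 0.237, 0.0071]
tool_rot: [0.073, 0.997, 0.001, 0.001]
ft_force: [0.1, 0.6, -4.1]
grip_width: 0.0489
clock: 45.4
eef_pos: [0.536, 0.2373, 0.0048]
tool_rot: [0.073, 0.997, 0.001, 0.002]
ft_force: [-2.9, -1.6, 5.5]
grip_width: 0.0489
pos [0.536  0.2373 0.0048] x-elev -0.2 F [-2.91 -1.56  5.52] Mtool [0.59  0.907 0.052] w 0.0489 t 45.4
```

```bash
python3 -m jog '[[[0,0,0,0,0,0],[0,0,0,0,0,0],[0,0,0,0,0,0],[0,0,0,0,0,0],[0,0,-0.02,0,0,0],[0,0,-0.04,0,0,0],[0,0,-0.04,0,0,0]]]' 0.0854|grep -E "eef|grip"; python3 -m jog '[[[0,-0.042,0,0,0,0],[0,-0.042,0,0,0,0],[0,-0.042,0,0,0,0],[0,-0.042,0,0,0,0],[0,-0.042,0,0,0,0],[0,-0.042,0,0,0,0],[0,-0.042,0,0,0,0],[0,-0.042,0,0,0,0],[0.003,-0.03,0,0,0,0],[0,0,0,0,0,0]]]'>/dev/null; python3 -c "
from h import *;from workcell import bot
plan(bot.get_obs(),[.4774,-.1389,.06],173.1)"
```

```text
eef_pos: [0.5349, 0.2368, 0.1051]
grip_width: 0.0854
shift [ 0.0058 -0.0061  0.049 ] turn [ 0.36  0.95 -1.32] pos [ 0.4832 -0.1339  0.1091] yaw 173.1 F [-0.17 -0.13  0.38] M [0.009 0.01  0.032] w 0.0855 t 47.52
```

```bash
python3 -m jog '[[[0.006,-0.006,0,0.3,0.9,-1.3],[0,0,0.04,0,0,0],[0,0,0.03,0,0,0],[0,0,0.01,0,0,0]]]'>/dev/null; python3 -c "
from h import *;from workcell import bot
plan(bot.get_obs(),[.4774,-.1389,.0045],173.1)"
```

```text
shift [ 0.0007 -0.0018  0.0244] turn [0.01 0.2  0.43] pos [ 0.4782 -0.1372  0.0289] yaw 173.1 F [-0.53  1.1   0.44] M [ 0.03  -0.005  0.021] w 0.0852 t 48.02
```

```bash
python3 -m jog '[[[0,-0.001,0.012,0,0.2,0.4],[0,0,0.01,0,0,0],[0,0,0.001,0,0,0]]]'|grep -E "eef|force"; python3 -m jog '[[[0,0,0,0,0,0],[0,0,0,0,0,0],[0,0,0,0,0,0],[0,0,0,0,0,0],[0,0,0,0,0,0]]]' 0|grep -E "eef|grip"; python3 -m jog '[[[0,0,-0.01,0,0,0],[0,0,-0.03,0,0,0],[0,0,-0.03,0,0,0],[0,0,-0.04,0,0,0],[0,0,-0.04,0,0,0],[0,0,0,0,-7.5,0],[0,0,0,0,-7.5,0],[0,0,0,0,0,0],[0,0,0,0,0,0]]]' |grep -E "clock|eef|grip"; python3 t1.py
python3 -m jog '[[[0,0,0,0,7,0],[0,0,0,0,7,0],[0,0,0,0,0,0],[0,0,0,0,0,0],[0,0,0,0,0,0]]]'|grep eef;python3 t1.py;python3 av.py 5
python3 -m jog '[[[0,0,0,0,8,0],[0,0,0,0,8,0],[0,0,0,0,0,0],[0,0,0,0,0,0],[0,0,0,0,0,0]]]'|grep eef;python3 t1.py
python3 -m jog '[[[0,0,0,0,-7,0],[0,0,0,0,-7,0],[0,0,0,0,0,0],[0,0,0,0,0,0],[0,0,0,0,0,0]]]'|grep eef;python3 t1.py;python3 av.py 5
```

```text
eef_pos: [0.4791, -0.1374, 0.0054]
ft_force: [-0.1, -0.3, 0.4]
eef_pos: [0.4803, -0.1381, 0.0069]
grip_width: 0.0485
clock: 50.15
eef_pos: [0.4762, -0.1368, 0.1631]
grip_width: 0.0484
50.15 -14.97 [-3.1207e+01  2.5360e+01 -2.0660e+00  1.9800e-01 -1.0000e-03] [-0.31   0.089 -0.403  0.823  0.05  -0.186]
eef_pos: [0.4782, -0.137, 0.1621]
50.77 -0.34 [-3.8693e+01  2.5410e+01 -1.1700e-01  1.0000e-02  0.0000e+00] [-2.800e-01  2.730e-01 -1.370e-01  1.155e+00  1.000e-03 -1.630e-01]
elev,Mx,My,Fz [-0.348 -0.008  0.027 -2.999] sd [0.003 0.022 0.035 0.367]
eef_pos: [0.4754, -0.1368, 0.1631]
51.65 15.83 [-4.6932e+01  2.3420e+01  2.3140e+00 -1.4700e-01  1.0000e-03] [-0.257  0.491  0.15   1.504 -0.037 -0.134]
eef_pos: [0.474, -0.1368, 0.1664]
52.27 1.21 [-3.9960e+01  2.4787e+01  2.8600e-01 -2.4000e-02 -0.0000e+00] [-0.278  0.282 -0.113  1.196 -0.004 -0.159]
elev,Mx,My,Fz [ 1.239  0.015 -0.071 -3.392] sd [0.032 0.021 0.02  0.412]
```

```bash
python3 -m jog '[[[0,0,0,0,-7,0]]]' |grep clock; python3 tt.py
```

```text
clock: 52.65
52.65 -5.8 [-31.644  27.876   1.274  -0.068   0.096] [-1.269  0.166]
52.7 -5.69 [-3.6694e+01  3.5337e+01 -3.5550e+00  1.8800e-01 -2.2000e-02] [ 0.211 -0.026]
52.75 -5.42 [-36.531  26.34   -2.227   0.136  -0.042] [ 0.077 -0.007]
52.8 -5.49 [-3.5819e+01  2.4677e+01 -1.0510e+00  8.1000e-02 -1.2000e-02] [ 0.011 -0.003]
52.85 -5.62 [-3.5704e+01  2.4499e+01 -7.0300e-01  6.4000e-02 -2.0000e-03] [-0.006 -0.   ]
52.9 -5.7 [-35.747  24.79   -0.67    0.061   0.   ] [-0.008  0.002]
52.95 -5.75 [-3.5810e+01  2.5147e+01 -7.2000e-01  6.2000e-02  1.0000e-03] [-0.008  0.001]
53.0 -5.77 [-3.5845e+01  2.5436e+01 -7.7300e-01  6.3000e-02  1.0000e-03] [-0.007 -0.001]
53.05 -5.76 [-3.5847e+01  2.5632e+01 -8.1200e-01  6.4000e-02  1.0000e-03] [-0.006  0.001]
53.1 -5.74 [-3.5823e+01  2.5749e+01 -8.3600e-01  6.5000e-02  1.0000e-03] [-0.003  0.   ]
53.15 -5.73 [-35.784  25.809  -0.849   0.066   0.   ] [-0.003  0.002]
53.2 -5.72 [-35.742  25.832  -0.856   0.067   0.   ] [-0.004 -0.001]
```

The joint-torque trace is the same for M and L at 5°, so the ball probably doesn't break away at such small tilts. That makes my torque test on L invalid. Pooling the settled moment data, M and R lie about 4σ from "ball". L is the only fit, and its moment slope matches its weight only with a ball inside. So I put M back and take L.

```bash
python3 -m jog '[[[0,0,0.02,0,5.7,0],[0,0,0.05,0,0,0],[0,0,0.04,0,0,0],[0,0,0.015,0,0,0]]]' >/dev/null; python3 -c "
from h import *;from workcell import bot
plan(bot.get_obs(),[.4803,-.1381,.0069],173)"
```

```text
shift [0.0013 0.0003 0.0331] turn [-0.11  0.33  0.21] pos [ 0.4814 -0.1384  0.04  ] yaw 173 F [ 0.7  -0.45 -2.98] M [ 0.012  0.046 -0.007] w 0.0486 t 53.7
```

```bash
python3 -m jog '[[[0.001,0,0.018,0,0.3,0.2],[0,0,0.008,0,0,0],[0,0,0.003,0,0,0]]]'|grep -E "eef|force"; python3 -m jog '[[[0,0,0.002,0,0,0]]]'|grep -E "eef|force"; python3 -m jog '[[[0,0,0.002,0,0,0]]]'; python3 st.py
```

```text
eef_pos: [0.4812, -0.1384, 0.0088]
ft_force: [-0.7, -0.7, -4.0]
eef_pos: [0.4818, -0.1386, 0.0072]
ft_force: [-0.0, 1.1, -3.4]
clock: 54.32
eef_pos: [0.4819, -0.1386, 0.0068]
tool_rot: [0.061, 0.998, -0.001, 0.0]
ft_force: [-7.4, 0.5, 16.6]
grip_width: 0.049
pos [ 0.4819 -0.1386  0.0068] x-elev -0.0 F [-7.38  0.52 16.61] Mtool [-0.341  1.505 -0.019] w 0.049 t 54.33
```

```bash
python3 -m jog '[[[0,0,0,0,0,0],[0,0,0,0,0,0],[0,0,0,0,0,0],[0,0,-0.015,0,0,0],[0,0,-0.05,0,0,0],[0,0,-0.04,0,0,0]]]' 0.0854|grep -E "eef|grip"; python3 -m jog '[[[-0.001,0.045,0,0,0,0],[-0.001,0.045,0,0,0,0],[-0.001,0.045,0,0,0,0],[-0.001,0.045,0,0,0,0],[-0.001,0.045,0,0,0,0],[-0.001,0.045,0,0,0,0],[-0.001,0.045,0,0,0,0],[-0.001,0.045,0,0,0,0],[0,0.02,0,0,0,0],[0,0,0,0,0,0]]]'>/dev/null; python3 -c "
from h import *;from workcell import bot
plan(bot.get_obs(),[.536,.2373,.04],171.7)"
```

```text
eef_pos: [0.4818, -0.1384, 0.116]
grip_width: 0.0855
shift [ 0.0105 -0.0117  0.0917] turn [0.03 1.45 1.09] pos [0.5456 0.2478 0.132 ] yaw 171.7 F [-0.1  -0.48  0.06] M [-0.004  0.034  0.031] w 0.0852 t 56.33
```

```bash
python3 -m jog '[[[0.01,-0.012,0.02,0,1.4,1],[0,0,0.04,0,0,0],[0,0,0.03,0,0,0],[0,0,0.01,0,0,0]]]'>/dev/null; python3 -c "
from h import *;from workcell import bot
plan(bot.get_obs(),[.536,.2373,.0045],171.7)"
```

```text
shift [0.0008 0.0065 0.0282] turn [-0.02  0.22 -0.31] pos [0.5357 0.2308 0.0328] yaw 171.7 F [0.17 0.16 0.04] M [ 0.052  0.02  -0.012] w 0.0855 t 56.83
```

```bash
python3 -m jog '[[[0.001,0.006,0.014,0,0.2,-0.3],[0,0,0.012,0,0,0],[0,0,0.002,0,0,0]]]'|grep -E "eef|force"; python3 -m jog '[[[0,0,0,0,0,0],[0,0,0,0,0,0],[0,0,0,0,0,0],[0,0,0,0,0,0],[0,0,0,0,0,0]]]' 0|grep -E "eef|grip"; python3 -m jog '[[[0,0,-0.01,0,0,0],[0,0,-0.03,0,0,0],[0,0,-0.04,0,0,0],[0,0,-0.05,0,0,0],[0,0,-0.01,0,0,0],[0,0,0,0,-10,0],[0,0,0,0,-10,0],[0,0,0,0,0,0],[0,0,0,0,0,0]]]' |grep -E "clock|eef|grip"; python3 t1.py
python3 -m jog '[[[0,0,0,0,9,0],[0,0,0,0,9.5,0],[0,0,0,0,0,0],[0,0,0,0,0,0]]]' |grep eef; python3 t1.py; python3 av.py 8
python3 -m jog '[[[0,0,0,0,10,0],[0,0,0,0,10,0],[0,0,0,0,0,0],[0,0,0,0,0,0],[0,0,0,0,-9.5,0],[0,0,0,0,-9.5,0],[0,0,0,0,0,0],[0,0,0,0,0,0]]]' |grep eef; python3 t1.py; python3 av.py 8
```

```text
eef_pos: [0.5369, 0.236, 0.0049]
ft_force: [-0.1, -0.2, 0.4]
eef_pos: [0.5379, 0.2367, 0.0062]
grip_width: 0.049
clock: 58.95
eef_pos: [0.5301, 0.2327, 0.1416]
grip_width: 0.049
58.95 -19.44 [-3.9561e+01  2.4357e+01 -1.9790e+00 -8.6900e-01  2.0000e-03] [ 0.527  0.267 -0.263  0.778 -0.217  0.643]
eef_pos: [0.5341, 0.2322, 0.1403]
59.45 -0.18 [-4.8165e+01  2.5960e+01  7.3000e-02 -2.9000e-02 -4.0000e-03] [ 0.416  0.456  0.075  1.192 -0.011  0.566]
elev,Mx,My,Fz [-0.126 -0.    -0.02  -3.932] sd [0.036 0.025 0.043 0.208]
eef_pos: [0.5234, 0.2332, 0.1395]
60.85 0.87 [-4.7694e+01  2.4164e+01  2.7700e-01 -1.3000e-02  5.0000e-03] [ 0.42   0.452  0.065  1.203 -0.002  0.562]
elev,Mx,My,Fz [ 0.998 -0.014 -0.016 -3.937] sd [0.069 0.036 0.049 0.521]
```

Against M's identical rock, L's joint-4 and joint-5 steps are both shifted in the ball's direction, and its moment difference is lower too. I'm committing to L and carrying it to the rest.

```bash
python3 -c "
from h import *;from workcell import bot
plan(bot.get_obs(),[.67,.03,.137],171.7)"
```

```text
shift [-0.1739 -0.1791 -0.0018] turn [-0.88 -1.1   0.06] pos [0.5235 0.2322 0.1358] yaw 171.7 F [ 0.44 -0.03 -4.11] M [-0.034 -0.046 -0.028] w 0.0485 t 61.25
```

```bash
python3 -m jog '[[[-0.015,-0.015,-0.005,-0.9,-1.1,0],[-0.029,-0.03,0,0,0,0],[-0.029,-0.03,0,0,0,0],[-0.029,-0.03,0,0,0,0],[-0.029,-0.03,0,0,0,0],[-0.02,-0.02,0,0,0,0],[-0.01,-0.01,0,0,0,0],[0,0,0,0,0,0]]]' >/dev/null; python3 -c "
from h import *;from workcell import bot
plan(bot.get_obs(),[.67,.03,.137],171.7)"
```

```text
shift [-0.0067 -0.0092 -0.0016] turn [ 0.01 -0.38  0.06] pos [0.6647 0.0401 0.1354] yaw 171.7 F [-0.34  0.99 -3.76] M [ 0.1   -0.012  0.037] w 0.0486 t 62.25
```

```bash
python3 -m jog '[[[-0.005,-0.008,0,0,-0.4,0],[0,0,0,0,0,0],[0,0,0,0,0,0]]]' >/dev/null; python3 st.py; python3 -c "
from h import *;from workcell import bot
c=bot.camera('scene');t=bot.camera('top')
cv2.imwrite('pics/f.png',np.hstack([cv2.resize(x['pixels'],(400,300),interpolation=3) for x in (c,t)])[:,:,::-1])"
```

```text
pos [0.6671 0.0337 0.1352] x-elev 0.1 F [ 0.01  0.2  -4.33] Mtool [-0.072  0.043  0.038] w 0.0486 t 62.62
```

View pics/f.png

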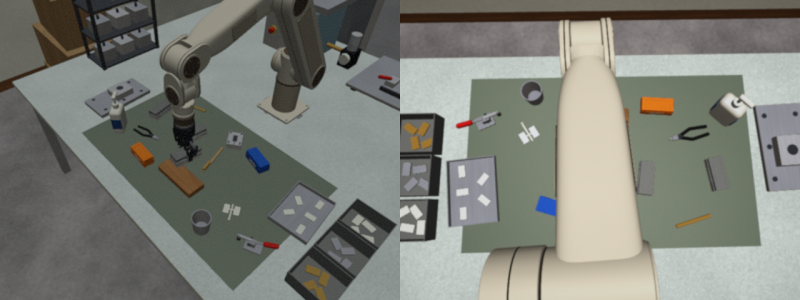

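The picture shows the case held over the wooden rest (about (183,160) in the left half). The other two cases lie flat at (647,178) and (717,173) in the right half, and the bystanders in view are unmoved.

```bash
python3 -c "
from workcell import bot
bot.job_done()"
```

```text
the job is handed in; nothing more can be done
```

I handed in the job at about 62.7 s, holding the left-hand case over the wrist rest. I'm not certain that it is the one with the ball.

**Lid:** The middle case's lid was the raised one. My press met it about 8 mm up, at z ≈ 0.050 m, and it stopped hard at z = 0.0419 m with about 24 N, so it is home.

**Shaking:** I lifted and rocked all three cases 15–22° each way. I laid the right-hand and middle ones back flat, within about 5 mm of where they lay, and let go.

**Which case rattles:** None of my checks gave a clear yes.
- **Wrist moment:** Readings put the right-hand and middle cases about 4σ away from holding a ball. The left-hand case's readings fell between "quiet" and "ball" on two runs, so I chose it largely by elimination.
- **Joint torques:** My first test on the left case, at small tilt, pointed to quiet. I set that aside because the ball may not roll at 5°. A later test with larger rocking leaned towards a ball, compared with the middle case.
- **No retest:** Time left did not allow another swap.

**Last checks:** The TCP was at (0.667, 0.034, 0.135) m, level within 0.1° along the case. The grip width was 48.6 mm, so the case was held, with its underside about 10 cm above the wood. In the final picture the other two cases lie flat and the bystanders in view look unmoved, but the arm hid part of the bench. I did not re-measure the lids after rocking.

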